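# Fit the upper shelf on the two-tier spice stand

### The job

The spice stand's upper shelf is stowed under the little counter riser: pull it by its lug until it lies on the worktop wholly in front of the riser, and let go of it there. Then take the shelf by its carrying handle and lower it onto the stand so that all four corner holes go over the four posts together and it rests on all the post collars, holding it until it is down, and let go. Do not tip or shove the jars, the flat tin or the roll of tape.

Things in the scene. Friction and masses are not known exactly. Their poses are not given: they have to be found in the camera images.
- riser: fixed counter riser, a brown wooden board on two white side panels, 160 deep (x) x 256 wide (y) x 125 high; the opening under the board is 224 wide and 107 high (90 under a cross rail at the back). Origin: centre of its footprint at worktop level; its own -x is the open front, whose edge lies 80 in front of the origin. A sugar jar and a flat tin stand on its rear half
- stand: fixed spice stand: light wooden base board 150 (x) x 190 (y) x 12 with four steel posts at x = +-50, y = +-65 from its origin (centre of its footprint, worktop level). Each post carries a collar of diameter 22 whose flat top is 135 above the worktop; above it a pin of diameter 10, straight for 16 and then tapering to a point of diameter 3 at 165. Two jars stand on the base board between the posts, tops at 117 or lower
- shelf: loose upper shelf of about 0.3 kg: light wooden board 130 (x) x 170 (y) x 6 with a rim standing to 16 and four through holes of diameter 15 at x = +-50, y = +-65. Origin: centre of its underside; its x and y run as the stand's do. It fits either way round, with the lug to the stand's front or back. It starts flat on the worktop under the riser with about 30 and the whole lug sticking out at the front, the lug to the riser's front
- shelf_handle (a point): centre of the shelf's carrying handle: a wooden bar along the shelf's x axis, 80 long, 12 wide and 12 high, its middle 60 above the shelf's underside (gap of 48 under it), on two uprights at x = +-36; grip it across y
- shelf_lug (a point): grip point of the pull lug, an upright rounded fin 10 thick (y), from the shelf's underside to about 34 above it, sticking 52 out of the shelf's -x edge; the point is 97 from the shelf's origin along -x and 17 above its underside; grip it across y
- shelf_base (a point): the same point as the shelf's origin: centre of its underside
- spice_c_mid (a point): middle of the spice jar with a red cap on the stand's base board, diameter 44, 105 high
- salt_shaker_mid (a point): middle of the glass shaker on the stand's base board, diameter 44, 90 high
- sugar_jar_mid (a point): middle of the jar with a black lid on the riser, diameter 79, 154 high
- balm_tin_mid (a point): middle of the flat tin on the riser, diameter 90, 32 high
- masking_tape_mid (a point): middle of the roll of tape lying at the right of the worktop, diameter 104, 25 high

How it is judged (in metres and radians):
On the way, in this order (a step that is already met when the one before it is completed fails the run):
1. the shelf lies flat on the worktop, wholly in front of the riser, and has been let go (x of shelf_base in the frame of riser below -0.14 m and height (world z) of shelf_base below 0.006 m and angle between shelf_base's own z axis and vertical below 0.05 rad and contact force between each of the arm, the fingers and shelf below 0.1 N), for 0.2 s.
2. the shelf, still held, is down over all four pins, within 10 mm of the collars (horizontal distance between shelf_base and stand below 0.008 m and z of shelf_base in the frame of stand between 0.13 and 0.145 m and angle between the x axis of shelf and the x axis of stand, either way round below 0.08 rad and contact force between the fingers and shelf above 1 N), for 0.1 s.
At the end, for the whole second after the job is handed in: The shelf rests level (within 0.03 rad) and still on the stand's collars, its underside 135 mm (within 3 mm) above the worktop, centred on the stand within 6 mm and turned with it within 0.08 rad (either way round), every pin through its hole, and it has been let go (horizontal distance between shelf_base and stand below 0.006 m and z of shelf_base in the frame of stand between 0.132 and 0.138 m and angle between the x axis of shelf and the x axis of stand, either way round below 0.08 rad and angle between shelf_base's own z axis and vertical below 0.03 rad and linear speed of shelf below 0.02 m/s and contact force between the fingers and shelf below 0.1 N); the robot touches nothing.
It fails at once if a jar, the flat tin or the tape is tipped (angle between any of spice_c_mid, salt_shaker_mid, sugar_jar_mid, balm_tin_mid, masking_tape_mid's own z axis and vertical above 0.4 rad).
It fails at once if a jar, the flat tin or the tape is shoved more than 30 mm (distance of any of spice_c_mid, salt_shaker_mid, sugar_jar_mid, balm_tin_mid, masking_tape_mid from where it was at the start of the episode above 0.03 m).
It also fails if it takes over 64 s, if anything falls off the work surface, if the arm or the gripper's body presses on something with over 40 N, if the wrist force passes 120 N, or if a joint passes its speed limit or range.

### The arm

A 6-joint arm with a two-finger parallel gripper is mounted at the origin on a cart in front of the work surface, level with it; the furniture and walls round the work are solid. World frame = base frame: x ahead of the robot, y to its left, z up, the work surface at z = 0. Lengths are in mm, angles in rad, forces in N, time in s.
With the tool pointing down it reaches from about 425 to 1125 mm from the base axis. Payload 14.9 kg.
Tool frame: the origin (TCP) lies midway between the tips of the shut fingers; the grasp point (between the pads) lies 19 mm behind it (robot.hold_point_z is the distance from the TCP to the grasp point, in mm); z points along the fingers, y is the direction in which the jaws open and shut (so a half turn about z gives the same grasp; the last joint's range is limited). The gripper opens to 91 mm and grips with 3 to 60 N. Pads are 32 mm wide; open, the fingers measure 118 mm over their backs; the gripper's body (76 mm by 178 mm) begins 60 mm behind the grasp point.
Start: joints at [-1.348, 0.379, 1.734, -0, 1.028, -0.033], TCP at [177.108, -677.237, 213.932] pointing down, gripper open.
Joint ranges: [-2.77, 2.77], [-0.74, 2.19], [0, 2.66], [-1.06, 4.2], [0.31, 2.87], [-3.08, 3.08]. Speed limits (rad/s): [1.89, 1.89, 2.39, 3.14, 3.14, 3.14].

### API

Orientations are given as a rotation vector (axis times angle).
In Python, from bench import robot gives the robot as it stands.
- The arm moves only by the shell command python3 -m creep 'ROWS'. ROWS is JSON, a list that holds one entry, the list of rows, each a list of 7 numbers: the closure, from 0 (fully open) to 1 (shut), then the shift along the world's x, y, z in cm, then the turn, a rotation vector about the world's x, y, z in degrees. A call has exactly 10 rows; each row is the pose to reach, as a shift and turn from the pose commanded when the call began; what a row does not reach only later rows make up. A row lasts 1/10 s, in which the tool goes at most 50 mm and 8.59 degrees, less where a joint would pass 70% of its speed; a pose out of reach is approached as far as the arm can. A call with a gripper value outside its range is refused whole. The fingers move at their own pace and stop on an object; the grip force is fixed at half the most. Time passes only in rows, so rows that repeat a pose let the fingers close, or fill a call up. It gives the time, the measured TCP pose, the force and the opening at its end, in the units of the state.
- robot.read_state(): the state, without advancing time (a new reading comes with each control period).
- robot.snapshot(name): name is "scene" or "top"; returns a dict with "img" (384x512x3 uint8, blue, green, red), "z_map" (384x512 float32, mm along the optical axis (not along the pixel's ray), 0 where there is no reading), "camera_matrix" (3x3 intrinsics, pixels), "origin" and "rotation" of the camera in the world. Camera axes: x right, y up, looking along -z (the intrinsics and any distortion apply to the point x, -y, -z); pixel columns grow to the right and rows downward; lengths in mm; the calibration is good to about 2 mm. A picture is of the moment at which its call begins.
- robot.close_job(): hands the job in, once; it reports no verdict.
The state is a dict: "time": time; "qpos": joint angles; "qd": joint speeds; "tau": joint torques, N m; "position": TCP position; "tool_rot": TCP orientation; "ft_force": force on the tool from outside, world axes, zero at the start; "torque": the same for the moment, N m; "width": finger opening in mm.
Only numpy, scipy, OpenCV 4.12 (cv2) and the standard library are available. Lean on these libraries where they do the work, as an engineer would, in place of code of your own. Each camera call takes 0.05 s, during which the arm holds its last target.

## Working session

There is one attempt and no reset: what is moved stays moved. The work goes in short steps, Python scripts to look and compute and a shell command to move; the robot and the scene stay as the last step left them, time stands still between calls to the robot, and variables do not carry over. Pictures are saved under pics/ and viewed, and the job is handed in when it is done.

```bash
ls; mkdir -p pics; cat > h.py <<'E'
import numpy as np, cv2
from bench import robot
def snap(n,fn=None):
    s=robot.snapshot(n)
    s={k:(np.array(v) if not isinstance(v,np.ndarray) else v) for k,v in s.items()}
    if fn: cv2.imwrite('pics/'+fn,s['img'])
    np.savez('pics/%s.npz'%(fn or n).replace('.png',''),**s)
    return s
def cloud(s):
    K=s['camera_matrix'];h,w=s['z_map'].shape
    u,v=np.meshgrid(np.arange(w),np.arange(h))
    z=s['z_map']
    x=(u-K[0,2])/K[0,0]*z;y=(v-K[1,2])/K[1,1]*z
    P=np.stack([x,-y,-z],-1)@s['rotation'].T+s['origin']
    P[z<=0]=np.nan
    return P
def ray(s,u,v,zp):
    K=s['camera_matrix']
    d=s['rotation']@np.array([(u-K[0,2])/K[0,0],-(v-K[1,2])/K[1,1],-1.])
    o=s['origin'];return o+d*(zp-o[2])/d[2]
E
python3 - <<'E'
from h import *
for n in('scene','top'):
    s=snap(n,n+'0.png');print(n,s['camera_matrix'],s['origin'],s['rotation'],s.keys())
    im=cv2.resize(s['img'],(800,600));cv2.imwrite('pics/%s0b.png'%n,im)
st=robot.read_state();print(st)
E
```

```text
pics
scene [[417.26835493   0.         259.3974282 ]
 [  0.         417.26835493 188.64550949]
 [  0.           0.           1.        ]] [ 246.63180661 -962.70985514  906.58598231] [ 0.87519289 -0.17760451 -0.37829681] dict_keys(['img', 'z_map', 'camera_matrix', 'origin', 'rotation'])
top [[496.97836934   0.         254.8637133 ]
 [  0.         496.97836934 194.3491961 ]
 [  0.           0.           1.        ]] [-496.73973021 -141.661157   1573.06928799] [ 0.53172848 -0.50885109 -1.48440185] dict_keys(['img', 'z_map', 'camera_matrix', 'origin', 'rotation'])
{'time': 0.1, 'qpos': array([-1.34827164e+00,  3.79361328e-01,  1.73472431e+00, -6.10112341e-06,
        1.02847764e+00, -3.33249722e-02]), 'qd': array([ 0.00046215, -0.00040104, -0.00131442, -0.00076412,  0.00079613,
       -0.00096027]), 'tau': array([ 1.96324712e-03, -7.65038323e+01, -4.35296166e+01,  6.52600802e-02,
        3.98536515e-02, -4.05718185e-05]), 'position': array([ 177.04567878, -676.87645652,  213.34924485]), 'tool_rot': array([-3.11496345e+00, -4.00674167e-01,  1.52139763e-04]), 'ft_force': array([0.21825086, 0.75296073, 0.30834036]), 'torque': array([ 0.02348278, -0.01437735, -0.00562618]), 'width': 91.36497749890438}
```

Rotations are rotation vectors; fix the helper.

```bash
sed -i "s/    if fn: cv2/    s['rotation']=cv2.Rodrigues(s['rotation'].astype(float))[0]\n    if fn: cv2/" h.py
python3 - <<'E'
from h import *
for n in('scene','top'):
    s=dict(np.load('pics/%s0.npz'%n)); s['rotation']=cv2.Rodrigues(s['rotation'])[0]; np.savez('pics/%s0.npz'%n,**s); print(s['rotation'])
E
```

```text
[[ 0.91930803  0.24990412 -0.30400768]
 [-0.39353404  0.5799945  -0.71325826]
 [-0.0019234   0.77534142  0.63153938]]
[[ 0.02591091  0.78557533 -0.61822328]
 [-0.9996447   0.01649363 -0.02093858]
 [-0.00625209  0.61854616  0.78572359]]
```

View pics/scene0b.png

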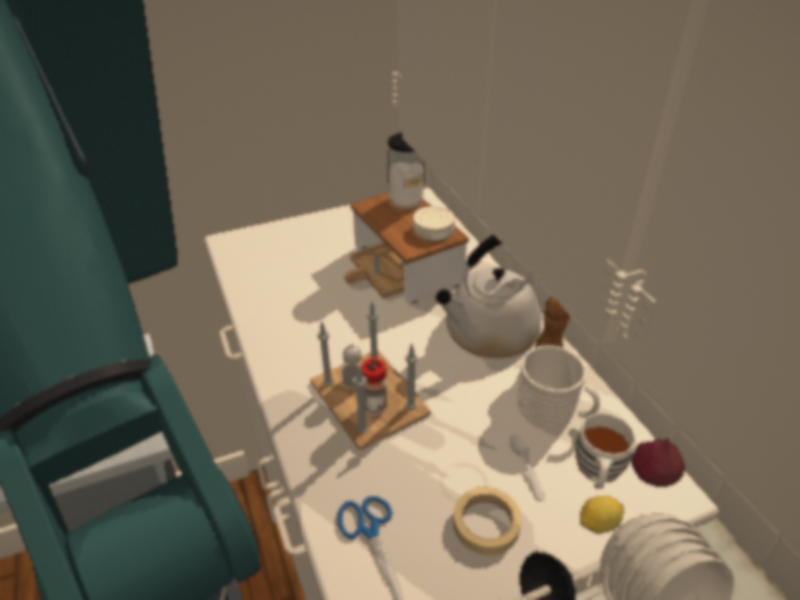

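View pics/top0b.png

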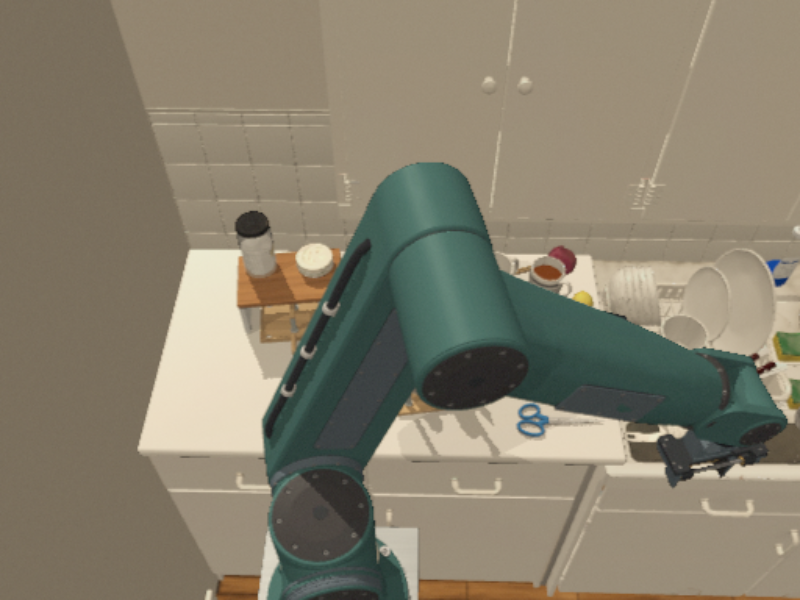

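The scene view shows the riser at about (410,225), the lug sticking out at (352,278), and the stand with its four posts at (370,390). In the top view the arm hides the stand. I'll measure from the depth and colours.

```bash
python3 - <<'E'
from h import *
for n in('scene','top'):
    s=dict(np.load('pics/%s0.npz'%n)); P=cloud(s); hsv=cv2.cvtColor(s['img'],cv2.COLOR_BGR2HSV)
    np.set_printoptions(precision=1,suppress=True)
    def px(u,v): 
        u=int(u/1.5625);v=int(v/1.5625);return P[v,u],hsv[v,u],s['z_map'][v,u]
    pts={'scene':[(375,215),(410,245),(350,277),(380,262),(385,283),(365,425),(400,415),(372,370),(352,355),(322,328),(372,308),(411,350),(362,375),(300,300),(430,225),(402,140),(250,330)],'top':[(260,290),(290,290),(300,335),(270,320),(200,380)]}[n]
    for p in pts: print(n,p,*px(*p))
    # riser top
    m=(abs(P[...,2]-125)<6)&(hsv[...,0]<20)&(hsv[...,1]>90)
    m=cv2.morphologyEx(m.astype(np.uint8),cv2.MORPH_OPEN,np.ones((3,3)))
    Q=P[m>0];print('riser',len(Q),np.median(Q,0))
    if len(Q)>20: print(cv2.minAreaRect(Q[:,:2].astype(np.float32)), cv2.boxPoints(cv2.minAreaRect(Q[:,:2].astype(np.float32))))
    m=(abs(P[...,2]-12)<5)&(hsv[...,0]<25)&(hsv[...,1]>70)
    m=cv2.morphologyEx(m.astype(np.uint8),cv2.MORPH_OPEN,np.ones((3,3)))
    k,l,st,c=cv2.connectedComponentsWithStats(m)
    for i in range(1,k):
        if st[i,4]>60:
            Q=P[l==i];r=cv2.minAreaRect(Q[:,:2].astype(np.float32));print('z12',st[i],np.median(Q,0),r)
    s2=s['img'][110:310,150:350] if n=='scene' else s['img'][130:280,60:300]
    cv2.imwrite('pics/%s0c.png'%n,cv2.resize(s2,None,fx=3,fy=3,interpolation=cv2.INTER_CUBIC))
E
```

```text
scene (375, 215) [671.6 205.7 127.8] [ 12 164 104] 1454.4031
scene (410, 245) [697.6  72.9 124.7] [ 13 169 119] 1369.5535
scene (350, 277) [585.3 146.   20.4] [ 15 133 107] 1453.4187
scene (380, 262) [674.7 194.    5.3] [ 15 121 110] 1524.3094
scene (385, 283) [652.1 107.4   9.8] [ 15 133 132] 1452.8817
scene (365, 425) [ 465.8 -266.5   26.9] [18 49 89] 1118.7595
scene (400, 415) [ 536.9 -256.3   11.5] [ 15 134 105] 1157.3994
scene (372, 370) [ 497.9 -228.5  115.4] [  3 161  87] 1099.6865
scene (352, 355) [ 483.5 -163.7   95.7] [ 17  56 133] 1154.0156
scene (322, 328) [ 442.5 -135.8  154.2] [ 18  52 112] 1124.4865
scene (372, 308) [ 540.7 -119.8  151.1] [18 47 98] 1167.7284
scene (411, 350) [ 560.4 -249.8  154.3] [ 19  51 105] 1078.9738
scene (362, 375) [ 467.1 -262.9  145.9] [ 10  73 101] 1046.5271
scene (300, 300) [464.8 134.5   0.8] [ 17  65 211] 1420.9493
scene (430, 225) [746.3  78.1 155.8] [ 19  71 230] 1368.447
scene (402, 140) [750.3 237.5 279.3] [15 64 56] 1405.3223
scene (250, 330) [343.4  85.9  -2.4] [ 18  61 226] 1351.3892
riser 1251 [700.9 144.2 124.5]
((747.9476928710938, 14.397979736328125), (159.8677520751953, 559.766357421875), 6.884142875671387) [[ 635.   282.7]
 [ 702.1 -273. ]
 [ 860.9 -253.9]
 [ 793.8  301.8]]
z12 [ 199  232   76   54 1500] [ 479.8 -223.6   11.3] ((502.43060302734375, -188.54074096679688), (150.436279296875, 191.81533813476562), 9.7960786819458)
top (260, 290) [677.7 232.1 128.3] [ 13 151 133] 1869.0535
top (290, 290) [681.7 161.2 125.3] [ 13 156 134] 1872.4109
top (300, 335) [632.9 142.2   7.1] [ 17 122 150] 1934.751
top (270, 320) [685.7 228.3  -0.6] [ 16 125 133] 1975.2075
top (200, 380) [502.6 371.4  -5.6] [ 19  41 235] 1869.0165
riser 749 [692.  188.6 124.2]
((724.3147583007812, 168.61419677734375), (159.64569091796875, 246.95408630371094), 6.116755485534668) [[631.8 282.9]
 [658.1  37.3]
 [816.8  54.3]
 [790.5 299.9]]
```

View pics/scene0c.png

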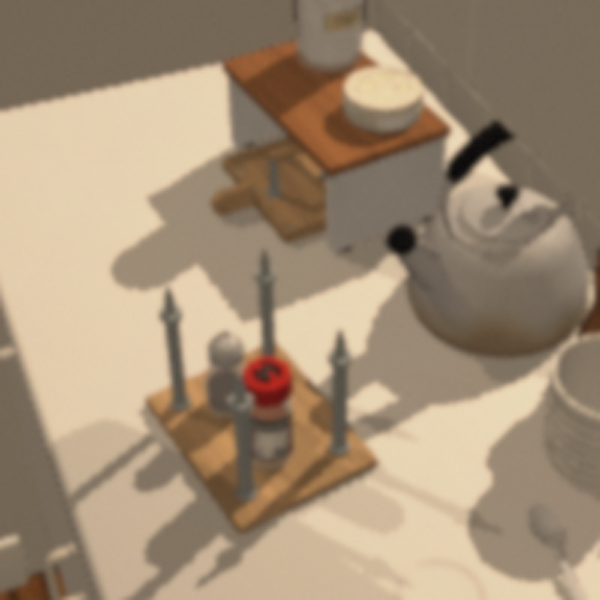

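```bash
python3 - <<'E'
from h import *
np.set_printoptions(precision=1,suppress=True)
print(cv2.Rodrigues(robot.read_state()['tool_rot'])[0])
A=[]
for n in('scene','top'):
    s=dict(np.load('pics/%s0.npz'%n)); P=cloud(s); hsv=cv2.cvtColor(s['img'],cv2.COLOR_BGR2HSV)
    box=(P[...,0]>500)&(P[...,0]<720)&(P[...,1]>20)&(P[...,1]<270)&(P[...,2]<45)&(P[...,2]>-12)
    m=box&(hsv[...,0]<25)&(hsv[...,1]>100)
    m=cv2.morphologyEx(m.astype(np.uint8),cv2.MORPH_OPEN,np.ones((2,2)))
    k,l,st,c=cv2.connectedComponentsWithStats(m);i=1+st[1:,4].argmax();m=l==i
    print(n,m.sum(),st[i])
    Q=P[m];lug=Q[(Q[:,2]>22)];print('z>22',len(lug));
    r=Q[(Q[:,2]>12)&(Q[:,2]<21)]
    for lo in range(540,700,10):
        q=Q[(Q[:,0]>=lo)&(Q[:,0]<lo+10)]
        if len(q): print(lo,len(q),'y',q[:,1].min(),np.median(q[:,1]),q[:,1].max(),'z',np.median(q[:,2]),q[:,2].max())
    v=s['img'].copy();v[m]=(0,255,0);
    v=v[110:230,190:300] if n=='scene' else v[160:260,80:300]
    cv2.imwrite('pics/%s0m.png'%n,cv2.resize(np.hstack([v,(s['img'][110:230,190:300] if n=='scene' else s['img'][160:260,80:300])]),None,fx=3 if n=='scene' else 1.8,fy=3 if n=='scene' else 1.8,interpolation=cv2.INTER_CUBIC))
E
```

```text
[[ 1.   0.3 -0. ]
 [ 0.3 -1.   0. ]
 [ 0.  -0.  -1. ]]
scene 730 [222 157  37  34 730]
z>22 59
570 3 y 144.42152775620127 145.30360970702338 148.03001878203952 z 16.647000113836498 23.840656982348605
580 20 y 142.11155523444575 145.74878583832424 148.52956721822954 z 17.90627916718819 32.65826814327363
590 21 y 140.77839193592865 145.96638479160208 152.05824204044086 z 12.37579937880787 30.24381683031345
600 24 y 141.67136889166306 147.67397459776396 154.76296708928692 z 19.72653682956792 36.47512079410217
610 37 y 141.46542063446134 149.6542948561397 219.62037991182876 z 15.89601913477577 36.37542569188895
620 50 y 97.7103287412275 143.2319501061629 236.66227124838417 z 13.430133231225284 34.34818861700899
630 69 y 67.8580061362801 148.9868492644265 237.43284320893179 z 6.470694196250406 18.999323687916217
640 96 y 65.67899221434197 152.38099568826965 239.64004417131707 z 6.192552234901086 68.00930101675942
650 73 y 66.37926713577838 130.53386801610293 239.84290539710344 z 6.4267316277882856 67.34092402589988
660 72 y 68.25298277234936 130.13821756907112 244.046999444348 z 5.8145380
[... 1021 characters left out ...]
93.38611460365078 236.36073477777214 z 5.255599834695204 32.57675167371008
640 50 y 136.3163576445966 199.14226642620724 238.39956697500773 z 4.921199409150631 67.83833529124831
650 49 y 128.61385378810238 191.81453276417338 240.07843805860327 z 4.4763409254990165 70.41483387883818
660 50 y 129.23216689470232 195.1484695722347 241.55585371942723 z 4.461517744486059 13.531833614528978
670 50 y 127.62509812488682 197.26421031868415 242.53471358970964 z 5.240193818826469 13.549727157329698
680 57 y 123.48644509515512 188.24230775416768 239.26587598282296 z 5.8943245854516135 18.26461112059974
690 57 y 121.14158839472961 189.5373361187296 245.33115122871945 z 3.489425843241861 16.429388426784726
```

View pics/scene0m.png

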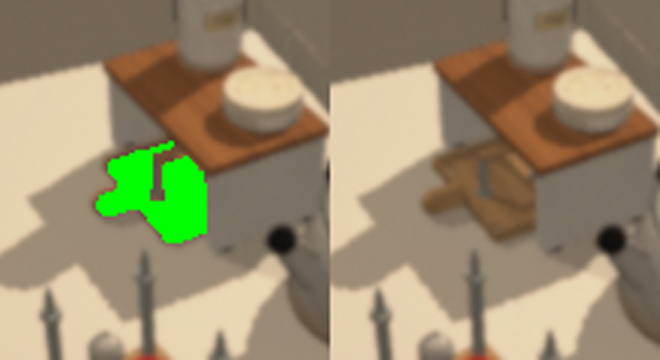

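View pics/top0m.png

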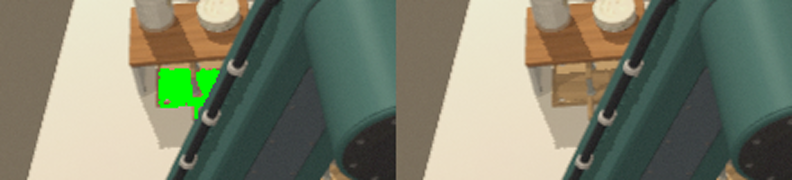

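The depth shows:
- **Riser:** front edge runs near (647,147), yawed about 6.5°.
- **Shelf:** yawed about 7°.
- **Lug:** tip at about (570,145), so the grip point is about (583,147).
- **Stand:** centre at (502,-188), yawed about 9.8°.

I'll move towards the lug now, passing high over the stand.

```bash
python3 -m creep '[[[0,2,2,4,0,0,-2],[0,4.5,6,6,0,0,-4],[0,7,10,6,0,0,-6],[0,9.5,14,6,0,0,-7.7],[0,12,18,6,0,0,-7.7],[0,14.5,22,6,0,0,-7.7],[0,17,26,6,0,0,-7.7],[0,19.5,30,6,0,0,-7.7],[0,22,34,6,0,0,-7.7],[0,24.5,38,6,0,0,-7.7]]]'
```

```text
time: 1.1
position: [422.6, -295.4, 273.9]
tool_rot: [-3.136, -0.19, 0.0]
ft_force: [1.1, 0.2, -0.2]
width: 91.3
```

```bash
python3 -m creep '[[[0,1.5,4.4,0,0,0,0],[0,3,8.8,0,0,0,0],[0,4.5,13.2,0,0,0,0],[0,6,17.6,0,0,0,0],[0,7.5,22,0,0,0,0],[0,9,26.4,0,0,0,0],[0,10.5,30.8,-2,0,0,0],[0,12.5,35.2,-4,0,0,0],[0,14.5,39.6,-6,0,0,0],[0,16,44.2,-8,0,0,0]]]'; python3 - <<'E'
from h import *
s=snap('scene','scene1.png');t=snap('top','top1.png')
cv2.imwrite('pics/scene1b.png',cv2.resize(s['img'],(800,600)));cv2.imwrite('pics/top1b.png',cv2.resize(t['img'],(800,600)))
E
```

```text
time: 2.1
position: [580.4, 140.1, 195.9]
tool_rot: [3.136, 0.191, 0.0]
ft_force: [0.2, -0.7, -0.0]
width: 91.1
```

View pics/scene1b.png

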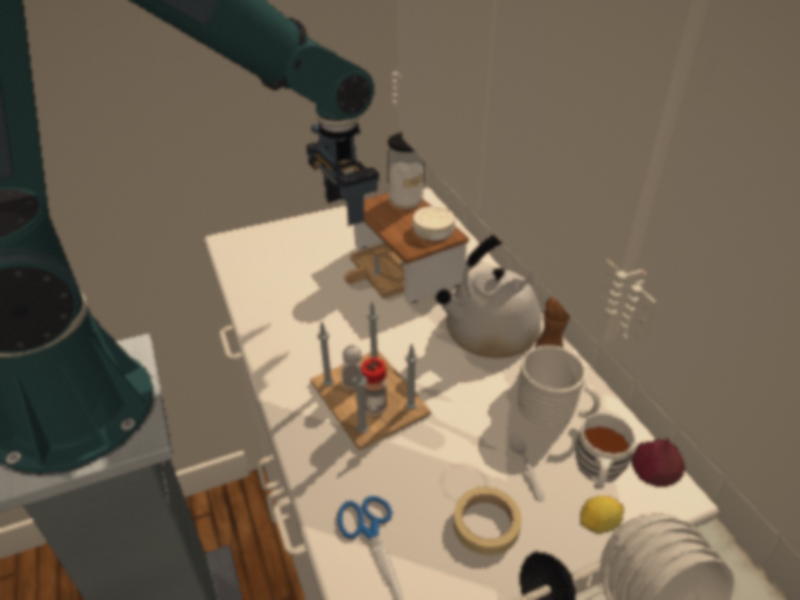

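View pics/top1b.png

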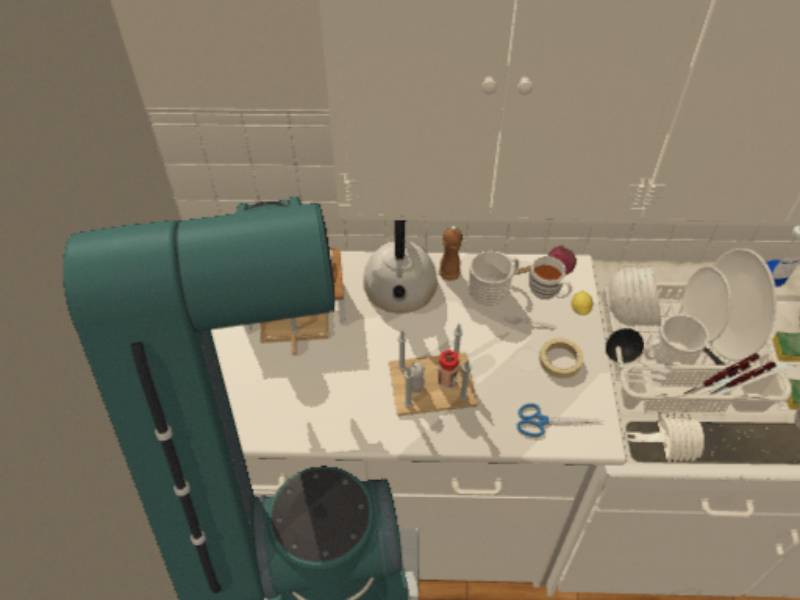

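The top view now shows the whole stand at about (432,385) and the lug end at (294,347), both free of the arm. I'll refine the lug position and stand pose from it.

```bash
python3 - <<'E'
from h import *
np.set_printoptions(precision=1,suppress=True)
print(robot.read_state()['position'])
t=dict(np.load('pics/top1.npz'));s=dict(np.load('pics/scene1.npz'))
for nm,im in(('top',t),('scene',s)):
    P=cloud(im);hsv=cv2.cvtColor(im['img'],cv2.COLOR_BGR2HSV)
    m=(abs(P[...,2]-12)<6)&(hsv[...,0]<25)&(hsv[...,1]>85)&(P[...,0]<620)&(P[...,1]<-60)&(P[...,1]>-320)
    m=cv2.morphologyEx(m.astype(np.uint8),cv2.MORPH_OPEN,np.ones((3,3)))
    Q=P[m>0];print(nm,'stand',len(Q),cv2.minAreaRect(Q[:,:2].astype(np.float32)))
    # pins tips
    m=(P[...,2]>138)&(P[...,0]>400)&(P[...,0]<620)&(P[...,1]<-60)&(P[...,1]>-320)&(P[...,2]<175)
    k,l,st,c=cv2.connectedComponentsWithStats(m.astype(np.uint8))
    for i in range(1,k):
        if st[i,4]>=3: print('pin',st[i],P[l==i].mean(0),np.nanmax(P[l==i][:,2]))
    m=(P[...,0]>555)&(P[...,0]<606)&(P[...,1]>120)&(P[...,1]<180)&(P[...,2]>18)&(P[...,2]<45)&(hsv[...,1]>90)
    Q=P[m];print('lug',len(Q),Q.min(0),Q.max(0),np.median(Q,0))
cv2.imwrite('pics/top1c.png',cv2.resize(t['img'][190:280,150:320],None,fx=4.5,fy=4.5,interpolation=cv2.INTER_CUBIC))
cv2.imwrite('pics/scene1c.png',cv2.resize(s['img'][185:295,190:285],None,fx=5,fy=5,interpolation=cv2.INTER_CUBIC))
E
```

```text
[579.6 141.9 194. ]
top stand 465 ((498.4357604980469, -185.0109100341797), (153.01583862304688, 185.50396728515625), 10.259461402893066)
pin [291 207   4   5  12] [ 558.2 -240.   149.1] 159.99328072469984
pin [255 211   5   7  18] [ 536.  -113.3  147. ] 159.86568320762035
pin [296 230   4   7  15] [ 456.5 -255.3  151.2] 165.53582736008366
pin [260 235   3   6  13] [ 436.  -129.3  152.8] 163.12963089192772
lug 24 [566.1 148.1  20.3] [605.  160.5  39.1] [582.6 152.6  30.8]
scene stand 1552 ((502.718994140625, -188.717041015625), (150.24497985839844, 191.82444763183594), 9.345940589904785)
pin [237 193   3   8  20] [ 541.  -118.4  151.9] 162.70060022666166
pin [205 205   4   9  26] [ 442.9 -134.7  150. ] 164.39738084698126
pin [262 220   3   9  24] [ 561.6 -246.7  150.4] 165.07205806091054
pin [228 234   4  10  31] [ 463.4 -262.8  150.8] 165.46633359234977
lug 45 [572.4 140.7  18.2] [605.9 153.3  35.6] [589.5 146.6  26.5]
```

View pics/top1c.png

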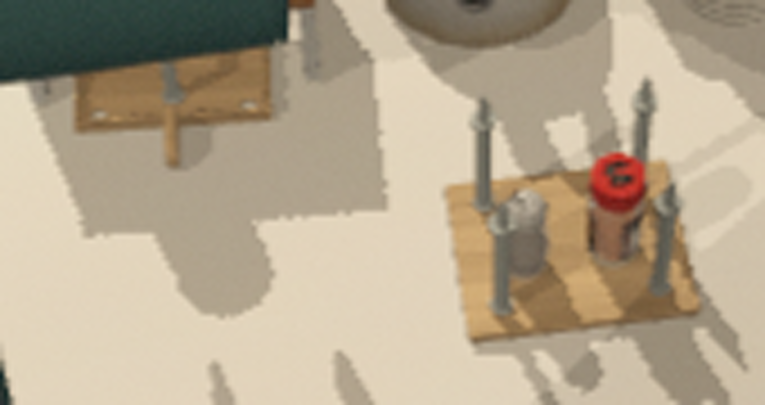

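View pics/scene1c.png

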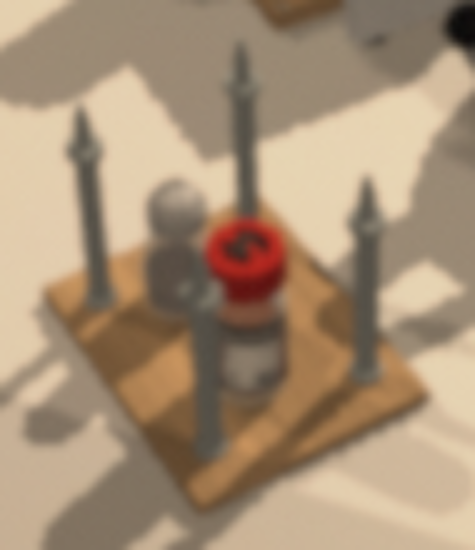

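```bash
python3 -m creep '[[[0,0,0.5,-2,0,0,0],[0,0,0.7,-5,0,0,0],[0,0,0.7,-8,0,0,0],[0,0,0.7,-11,0,0,0],[0,0,0.7,-13,0,0,0],[0,0,0.7,-14,0,0,0],[0,0,0.7,-14,0,0,0],[0,0,0.7,-14,0,0,0],[0,0,0.7,-14,0,0,0],[0,0,0.7,-14,0,0,0]]]'
```

```text
time: 3.2
position: [580.5, 145.3, 57.9]
tool_rot: [-3.136, -0.191, -0.002]
ft_force: [0.9, -0.2, -0.9]
width: 90.9
```

```bash
python3 -m creep '[[[0,0,0.2,-1.5,0,0,0],[0,0,0.4,-3,0,0,0],[0,0.1,0.4,-4.2,0,0,0],[0,0.2,0.4,-5,0,0,0],[0,0.2,0.4,-5.2,0,0,0],[0,0.2,0.4,-5.2,0,0,0],[0.5,0.2,0.4,-5.2,0,0,0],[0.5,0.2,0.4,-5.2,0,0,0],[0.5,0.2,0.4,-5.2,0,0,0],[0.5,0.2,0.4,-5.2,0,0,0]]]'; python3 - <<'E'
from h import *
s=snap('scene','scene2.png');t=snap('top','top2.png')
a=cv2.resize(s['img'][100:220,180:300],None,fx=3.3,fy=3.3,interpolation=cv2.INTER_CUBIC);b=cv2.resize(t['img'][150:270,130:250],None,fx=3.3,fy=3.3,interpolation=cv2.INTER_CUBIC)
cv2.imwrite('pics/both2.png',np.hstack([a,b]))
E
```

```text
time: 4.2
position: [582.0, 149.2, 5.1]
tool_rot: [-3.136, -0.191, -0.001]
ft_force: [0.2, -0.2, -0.1]
width: 61.9
```

View pics/both2.png

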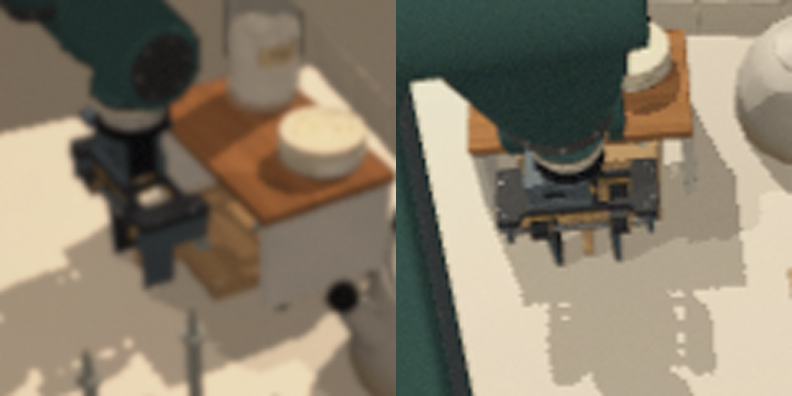

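The top view shows the lug at (588,240), centred between the two fingers at (557,250) and (618,250), and the body is clear of the riser. I'll close.

```bash
python3 -m creep '[[[1,0,0,0,0,0,0],[1,0,0,0,0,0,0],[1,0,0,0,0,0,0],[1,0,0,0,0,0,0],[1,0,0,0,0,0,0],[1,0,0,0,0,0,0],[1,0,0,0,0,0,0],[1,0,0,0,0,0,0],[1,-0.2,0,0,0,0,0],[1,-0.5,0,0,0,0,0]]]'
```

```text
time: 5.3
position: [576.8, 149.2, 4.8]
tool_rot: [-3.136, -0.19, -0.0]
ft_force: [0.9, 0.5, -1.7]
width: 9.6
```

```bash
python3 -m creep '[[[1,-1,-0.11,0,0,0,0],[1,-2.3,-0.26,0,0,0,0],[1,-3.7,-0.42,0,0,0,0],[1,-5.1,-0.58,0,0,0,0],[1,-6.5,-0.74,0,0,0,0],[1,-7.9,-0.9,0,0,0,0],[1,-9.3,-1.06,0,0,0,0],[1,-10.6,-1.21,0,0,0,0],[1,-11.5,-1.31,0,0,0,0],[1,-11.9,-1.36,0,0,0,0]]]'; python3 - <<'E'
from h import *
s=snap('scene','scene3.png');t=snap('top','top3.png')
a=cv2.resize(s['img'][100:220,180:300],None,fx=3.3,fy=3.3,interpolation=cv2.INTER_CUBIC);b=cv2.resize(t['img'][150:270,130:250],None,fx=3.3,fy=3.3,interpolation=cv2.INTER_CUBIC)
cv2.imwrite('pics/both3.png',np.hstack([a,b]))
E
```

```text
time: 6.3
position: [457.1, 135.5, 4.9]
tool_rot: [3.136, 0.191, -0.0]
ft_force: [0.7, 0.0, -1.2]
width: 10.2
```

View pics/both3.png

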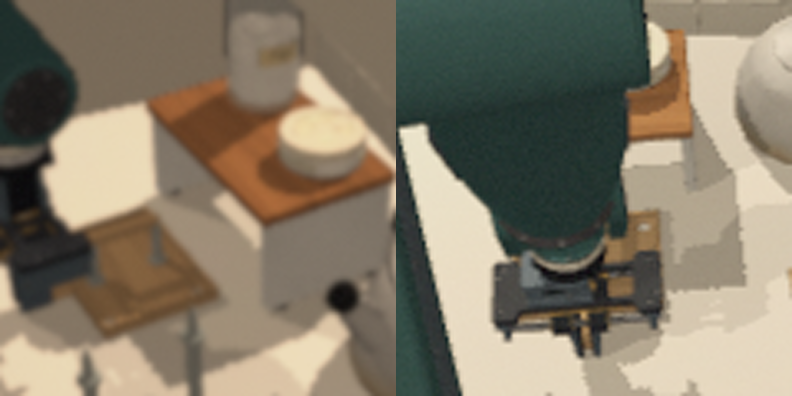

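Both views show the shelf wholly in front of the riser, still held by the lug. I'll let go and lift straight up.

```bash
python3 -m creep '[[[0,0,0,0,0,0,0],[0,0,0,0,0,0,0],[0,0,0,0,0,0,0],[0,0,0,0,0,0,0],[0,0,0,0,0,0,0],[0,0,0,1,0,0,0],[0,0,0,3,0,0,0],[0,-0.3,0,6,0,0,0],[0,-0.5,0,10,0,0,0],[0,-0.5,-0,14.5,0,0,0]]]'; python3 -m creep '[[[0,0,4,3,0,0,0],[0,0,8,4,0,0,0],[0,0,12,4,0,0,0],[0,0,16,4,0,0,0],[0,0,19,4,0,0,0],[0,0,20,4,0,0,0],[0,0,20,4,0,0,0],[0,0,20,4,0,0,0],[0,0,20,4,0,0,0],[0,0,20,4,0,0,0]]]'; python3 - <<'E'
from h import *
s=snap('scene','scene4.png');t=snap('top','top4.png')
a=cv2.resize(s['img'][100:220,150:270],None,fx=3.3,fy=3.3,interpolation=cv2.INTER_CUBIC);b=cv2.resize(t['img'][150:270,130:250],None,fx=3.3,fy=3.3,interpolation=cv2.INTER_CUBIC)
cv2.imwrite('pics/both4.png',np.hstack([a,b]))
E
```

```text
time: 7.4
position: [451.8, 135.3, 151.3]
tool_rot: [3.136, 0.191, -0.002]
ft_force: [1.7, -0.1, 0.2]
width: 86.9
time: 8.4
position: [453.0, 334.6, 189.9]
tool_rot: [3.136, 0.189, -0.0]
ft_force: [-0.3, 0.3, 0.7]
width: 91.0
```

View pics/both4.png

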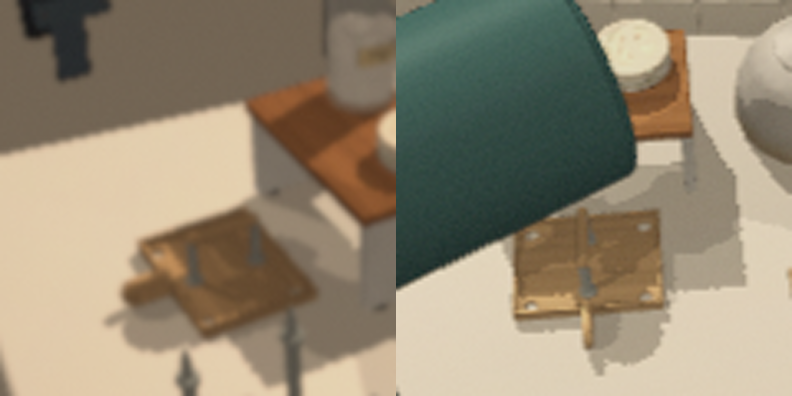

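Both views now show the entire shelf: in the right panel the lug is at (587,335), the bar runs (583,212)–(587,295), and the holes are at the corners. I'll measure its pose and the stand's pins in each camera.

```bash
python3 - <<'E'
from h import *
np.set_printoptions(precision=1,suppress=True)
for nm,f in(('top','top4'),('scene','scene4')):
    im=dict(np.load('pics/%s.npz'%f));P=cloud(im);hsv=cv2.cvtColor(im['img'],cv2.COLOR_BGR2HSV)
    R=(P[...,0]>400)&(P[...,0]<660)&(P[...,1]>20)&(P[...,1]<260)
    m=R&(P[...,2]>-8)&(P[...,2]<24)&(hsv[...,0]<25)&(hsv[...,1]>95)
    m=cv2.morphologyEx(m.astype(np.uint8),cv2.MORPH_OPEN,np.ones((3,3)))
    k,l,st,c=cv2.connectedComponentsWithStats(m);i=1+st[1:,4].argmax();m=(l==i)
    m2=cv2.morphologyEx(m.astype(np.uint8),cv2.MORPH_OPEN,np.ones((9,9)))  # drop lug
    Q=P[m2>0];print(nm,len(Q),'board rect',cv2.minAreaRect(Q[:,:2].astype(np.float32)))
    # outline by casting contour onto z=16
    cs,_=cv2.findContours(m2,cv2.RETR_EXTERNAL,cv2.CHAIN_APPROX_NONE);c0=max(cs,key=len)[:,0]
    G=np.array([ray(im,u,v,16)[:2] for u,v in c0]);print('z16 rect',cv2.minAreaRect(G.astype(np.float32)))
    b=R&(P[...,2]>55)&(P[...,2]<75); Q=P[b];print('bar',len(Q),cv2.minAreaRect(Q[:,:2].astype(np.float32)),np.median(Q,0))
    b=R&(P[...,2]>63)&(P[...,2]<72); Q=P[b];v=cv2.fitLine(Q[:,:2].astype(np.float32),cv2.DIST_L2,0,.01,.01).ravel();print('bar line',len(Q),v,np.degrees(np.arctan2(v[1],v[0])))
    lg=(P[...,0]>400)&(P[...,0]<500)&(P[...,1]>100)&(P[...,1]<170)&(P[...,2]>20)&(P[...,2]<45)&(hsv[...,1]>80);Q=P[lg];print('lug',len(Q),np.median(Q,0),Q.min(0),Q.max(0))
E
```

```text
top 507 board rect ((563.6648559570312, 107.56543731689453), (134.1101837158203, 78.22584533691406), 6.706963539123535)
z16 rect ((558.9921875, 107.25926208496094), (131.00428771972656, 76.16111755371094), 4.753431797027588)
bar 61 ((554.9236450195312, 151.77378845214844), (79.48042297363281, 11.668593406677246), 6.5726776123046875) [559.2 150.2  65. ]
bar line 41 [  1.    0.2 563.3 151.7] 8.819102
lug 39 [471.  139.4  30.6] [442.  115.4  20.3] [496.  146.6  42.5]
scene 676 board rect ((557.4013061523438, 144.7820281982422), (118.90058135986328, 175.8690185546875), 6.78425931930542)
z16 rect ((567.9384155273438, 111.93017578125), (148.56719970703125, 105.24007415771484), 69.1023941040039)
bar 93 ((597.4260864257812, 182.03060913085938), (166.1613006591797, 51.713111877441406), 44.18633270263672) [559.7 144.7  63.7]
bar line 53 [  1.    0.1 558.1 145.7] 8.511561
lug 71 [474.9 134.2  29. ] [449.  127.4  20.3] [499.5 142.6  38.5]
```

```bash
python3 - <<'E'
from h import *
np.set_printoptions(precision=1,suppress=True)
for nm,f in(('top','top4'),('scene','scene4')):
    im=dict(np.load('pics/%s.npz'%f));P=cloud(im);hsv=cv2.cvtColor(im['img'],cv2.COLOR_BGR2HSV)
    b=(P[...,0]>500)&(P[...,0]<610)&(P[...,1]>130)&(P[...,1]<165)&(P[...,2]>54)&(P[...,2]<75); Q=P[b]
    r=cv2.minAreaRect(Q[:,:2].astype(np.float32));v=cv2.fitLine(Q[:,:2].astype(np.float32),cv2.DIST_L2,0,.01,.01).ravel()
    print(nm,len(Q),r,np.degrees(np.arctan2(v[1],v[0])),Q.min(0),Q.max(0))
    # board extents along yaw 6.8
    a=np.radians(6.8);ex=np.array([np.cos(a),np.sin(a)]);ey=np.array([-np.sin(a),np.cos(a)])
    m=(P[...,2]>-6)&(P[...,2]<22)&(hsv[...,0]<25)&(hsv[...,1]>95)&(P[...,0]>400)&(P[...,0]<660)&(P[...,1]>20)&(P[...,1]<260)
    m=cv2.morphologyEx(m.astype(np.uint8),cv2.MORPH_OPEN,np.ones((2,2)))>0
    Q=P[m];p=Q[:,:2]@ex;q=Q[:,:2]@ey
    for lo,hi in((-15,20),(20,50),(50,95),(100,130),(130,160)):
        k=(q>lo)&(q<hi)
        if k.sum()>5: print('x ext q',lo,hi,k.sum(),np.percentile(p[k],[1,99]))
    for lo,hi in((500,530),(530,560),(560,590),(590,620)):
        k=(p>lo)&(p<hi)
        if k.sum()>5: print('y ext p',lo,hi,k.sum(),np.percentile(q[k],[1,99]))
E
```

```text
top 61 ((554.9236450195312, 151.77378845214844), (79.48042297363281, 11.668593406677246), 6.5726776123046875) 7.5965514 [515.9 142.9  56. ] [594.2 161.7  72.1]
x ext q -15 20 171 [505.8 636.4]
x ext q 20 50 236 [507.4 637.7]
x ext q 50 95 240 [492.  635.4]
x ext q 100 130 237 [504.6 636.1]
x ext q 130 160 205 [504.2 634. ]
y ext p 500 530 248 [ -2.2 161.1]
y ext p 530 560 271 [ -3.  161.6]
y ext p 560 590 266 [ -0.8 162.5]
y ext p 590 620 218 [ -1.9 163. ]
scene 94 ((562.166259765625, 146.5355224609375), (78.57322692871094, 16.605979919433594), 7.943484306335449) 7.990578 [522.8 134.2  54.3] [601.9 157.2  69.4]
x ext q -15 20 253 [512.9 641. ]
x ext q 20 50 215 [511.6 639.4]
x ext q 50 95 356 [472.5 639.5]
x ext q 100 130 130 [511.7 638.4]
x ext q 130 160 71 [512.4 632.3]
y ext p 500 530 171 [-177.7  159.2]
y ext p 530 560 259 [ -7.5 163. ]
y ext p 560 590 229 [ -8.4 162.3]
y ext p 590 620 212 [ -8.5 159.6]
```

Camera biases are consistent: top minus scene is about (-6,+5) for both shelf and stand. Bar centre is about (559,148), with yaw about 7°. I'll move above the bar.

```bash
python3 -m creep '[[[0,2,-3.5,0,0,0,0],[0,4,-7.2,0,0,0,0.5],[0,6,-10.8,0,0,0,0.5],[0,8,-14.5,0,0,0,0.5],[0,9.5,-17.3,-2,0,0,0.5],[0,10.5,-18.7,-4,0,0,0.5],[0,10.5,-18.7,-6,0,0,0.5],[0,10.5,-18.7,-8,0,0,0.5],[0,10.5,-18.7,-8,0,0,0.5],[0,10.5,-18.7,-8,0,0,0.5]]]'; python3 - <<'E'
from h import *
s=snap('scene','scene5.png');t=snap('top','top5.png');print(robot.read_state()['position'])
a=cv2.resize(s['img'][100:220,150:270],None,fx=3.3,fy=3.3,interpolation=cv2.INTER_CUBIC);b=cv2.resize(t['img'][150:270,130:250],None,fx=3.3,fy=3.3,interpolation=cv2.INTER_CUBIC)
cv2.imwrite('pics/both5.png',np.hstack([a,b]))
E
```

```text
time: 9.5
position: [557.9, 148.4, 110.1]
tool_rot: [3.135, 0.204, -0.001]
ft_force: [-0.0, -0.5, 0.6]
width: 90.9
[558.47696209 148.73633878 110.96961584]
```

View pics/both5.png

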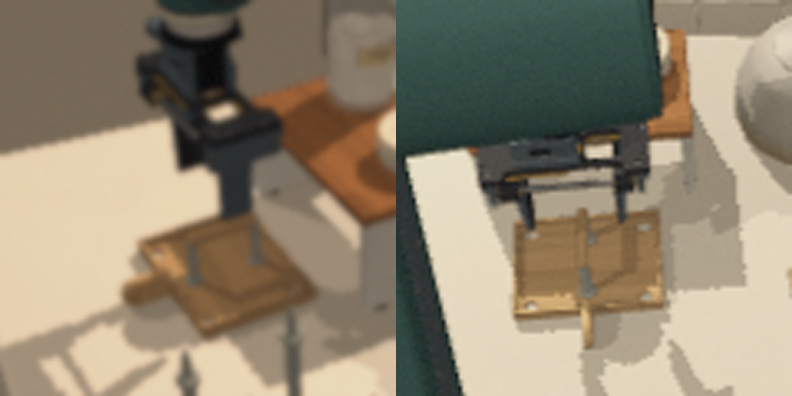

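The fingers straddle the bar, at (530,212) and (622,212) against the bar at (583,230), and the gripper is clear of the riser. I'll descend and close on it.

```bash
python3 -m creep '[[[0,0,0,-2,0,0,0],[0,0,0,-4.5,0,0,0],[0,0,0,-6.4,0,0,0],[0,0,0,-6.8,0,0,0],[0,0,0,-6.8,0,0,0],[0.4,0,0,-6.8,0,0,0],[0.6,0,0,-6.8,0,0,0],[0.6,0,0,-6.8,0,0,0],[0.6,0,0,-6.8,0,0,0],[0.6,0,0,-6.8,0,0,0]]]'; python3 - <<'E'
from h import *
s=snap('scene','scene6.png');t=snap('top','top6.png');print(robot.read_state()['position'])
a=cv2.resize(s['img'][100:220,150:270],None,fx=3.3,fy=3.3,interpolation=cv2.INTER_CUBIC);b=cv2.resize(t['img'][150:270,130:250],None,fx=3.3,fy=3.3,interpolation=cv2.INTER_CUBIC)
cv2.imwrite('pics/both6.png',np.hstack([a,b]))
E
```

```text
time: 10.6
position: [558.0, 148.5, 42.1]
tool_rot: [-3.135, -0.204, -0.0]
ft_force: [0.5, 0.6, -0.6]
width: 54.7
[557.91187791 148.55951651  41.89574208]
```

View pics/both6.png

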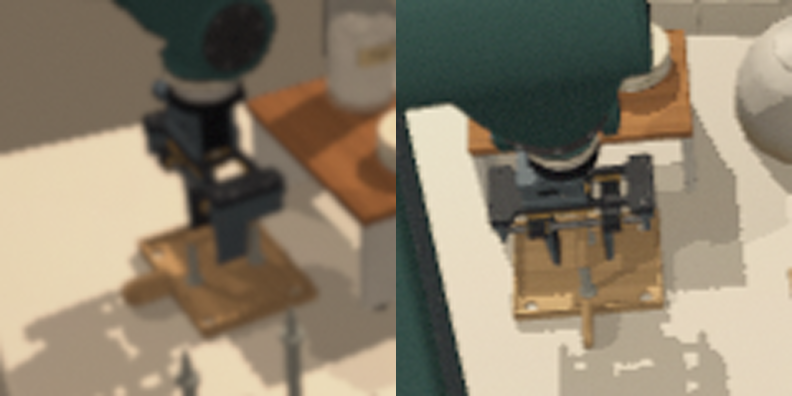

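The near finger sits between the two uprights in the left panel, at 233 against 195 and 258. I'll close fully and then lift.

```bash
python3 -m creep '[[[1,0,0,0,0,0,0],[1,0,0,0,0,0,0],[1,0,0,0,0,0,0],[1,0,0,0,0,0,0],[1,0,0,0,0,0,0],[1,0,0,0,0,0,0],[1,0,0,0,0,0,0],[1,0,0,0,0,0,0],[1,0,0,0.3,0,0,0],[1,0,0,0.8,0,0,0]]]';python3 -m creep '[[[1,0,0,0.5,0,0,0],[1,0,0,1.5,0,0,0],[1,0,0,3,0,0,0],[1,0,0,5,0,0,0],[1,0,0,8,0,0,0],[1,0,0,11,0,0,0],[1,0,0,14,0,0,0],[1,0,0,17,0,0,0],[1,0,0,19,0,0,0],[1,0,0,20,0,0,0]]]'
```

```text
time: 11.7
position: [557.5, 148.5, 49.8]
tool_rot: [3.135, 0.204, -0.001]
ft_force: [0.3, -0.4, -2.2]
width: 11.8
time: 12.7
position: [558.5, 148.7, 253.0]
tool_rot: [-3.134, -0.204, -0.005]
ft_force: [0.4, -0.6, -1.9]
width: 11.8
```

Held, with a width of 11.8, and lifted. Before carrying it across I'll check how far the kettle reaches into the path.

```bash
python3 - <<'E'
from h import *
np.set_printoptions(precision=1,suppress=True)
for f in('top4','scene4'):
    P=cloud(dict(np.load('pics/%s.npz'%f)))
    for lo,hi in((0,60),(60,120),(120,180),(180,260)):
        b=(P[...,0]>560)&(P[...,0]<850)&(P[...,1]<15)&(P[...,1]>-170)&(P[...,2]>lo+5)&(P[...,2]<hi);Q=P[b]
        if len(Q):print(f,lo,len(Q),np.percentile(Q,[1,99],axis=0).ravel())
E
```

```text
top4 0 514 [ 562.3 -168.5    5.1  803.6   11.4   59.3]
top4 60 850 [ 682.  -166.7   66.6  844.4  -19.1  119.5]
top4 120 88 [ 675.7 -126.7  125.1  823.4  -71.4  179.8]
top4 180 168 [ 734.  -112.6  187.4  814.7  -88.7  237.9]
scene4 0 358 [ 560.8 -169.7    6.1  743.6  -72.6   59. ]
scene4 60 1077 [ 680.3 -169.4   66.8  848.3  -48.   119.8]
scene4 120 188 [ 682.3 -128.1  125.1  829.1  -86.   177.7]
scene4 180 202 [ 738.6 -120.2  185.5  797.9  -95.6  228.8]
```

The kettle stays at x > 675 mm and the shelf reaches only about 635, so the path is clear. I'll carry to above the stand and turn +1.9°.

```bash
python3 -m creep '[[[1,-0.1,-0.8,0.5,0,0,0],[1,-0.4,-2.4,0.5,0,0,0],[1,-0.8,-4.8,0.5,0,0,0],[1,-1.3,-7.6,0.5,0,0,0],[1,-1.8,-10.4,0.5,0,0,0],[1,-2.3,-13.2,0.5,0,0,0.5],[1,-2.8,-16,0.5,0,0,1],[1,-3.3,-18.8,0.5,0,0,1.5],[1,-3.8,-21.6,0.5,0,0,1.9],[1,-4.2,-24,0.5,0,0,1.9]]]'; python3 -m creep '[[[1,-0.4,-2.4,0,0,0,0],[1,-0.8,-4.6,0,0,0,0],[1,-1.1,-6.6,0,0,0,0],[1,-1.4,-8.2,0,0,0,0],[1,-1.6,-9.2,0,0,0,0],[1,-1.6,-9.5,0,0,0,0],[1,-1.6,-9.5,0,0,0,0],[1,-1.6,-9.5,0,0,0,0],[1,-1.6,-9.5,0,0,0,0],[1,-1.6,-9.5,0,0,0,0]]]'; python3 - <<'E'
from h import *
s=snap('scene','scene7.png');t=snap('top','top7.png');print(robot.read_state()['position'])
a=cv2.resize(s['img'][150:290,160:300],None,fx=2.8,fy=2.8,interpolation=cv2.INTER_CUBIC);b=cv2.resize(t['img'][160:300,210:350],None,fx=2.8,fy=2.8,interpolation=cv2.INTER_CUBIC)
cv2.imwrite('pics/both7.png',np.hstack([a,b]))
E
```

```text
time: 13.7
position: [514.1, -93.5, 253.5]
tool_rot: [-3.131, -0.255, 0.003]
ft_force: [1.0, -0.0, -1.2]
width: 11.7
time: 14.7
position: [500.0, -186.0, 254.8]
tool_rot: [-3.131, -0.257, 0.0]
ft_force: [-0.6, -0.5, -2.0]
width: 11.7
[ 499.9647759  -186.14673034  254.82348215]
```

View pics/both7.png

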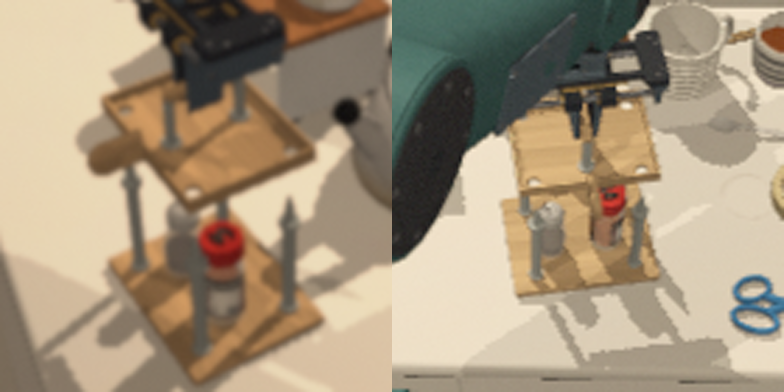

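The shelf hovers squarely above the stand, with three holes visible in the left panel at (125,107), (293,155) and (195,192). I'll compare shelf and stand positions within each camera.

```bash
python3 - <<'E'
from h import *
np.set_printoptions(precision=1,suppress=True)
a=np.radians(9.3);ex=np.array([np.cos(a),np.sin(a)]);ey=np.array([-np.sin(a),np.cos(a)])
for f in('top7','scene7'):
    im=dict(np.load('pics/%s.npz'%f));P=cloud(im);hsv=cv2.cvtColor(im['img'],cv2.COLOR_BGR2HSV)
    wood=(hsv[...,0]<25)&(hsv[...,1]>80)
    for nm,z0,z1 in(('shelf',205,236),('stand',6,18)):
        m=wood&(P[...,2]>z0)&(P[...,2]<z1)&(P[...,0]>350)&(P[...,0]<640)&(P[...,1]<-40)&(P[...,1]>-330)
        m=cv2.morphologyEx(m.astype(np.uint8),cv2.MORPH_OPEN,np.ones((2,2)))>0
        Q=P[m];p=Q[:,:2]@ex;q=Q[:,:2]@ey
        print(f,nm,m.sum(),'z',np.percentile(Q[:,2],[2,25,50,75,98]))
        rx=[np.percentile(p[(q>lo)&(q<lo+20)],[2,98]) for lo in range(-345,-190,20) if ((q>lo)&(q<lo+20)).sum()>15]
        print(' p ext',np.array(rx).ravel())
        ry=[np.percentile(q[(p>lo)&(p<lo+20)],[2,98]) for lo in range(380,560,20) if ((p>lo)&(p<lo+20)).sum()>15]
        print(' q ext',np.array(ry).ravel())
    # hole pixels: closed shelf mask minus shelf
    m=(P[...,2]>203)&(P[...,2]<240)&(P[...,0]>350)&(P[...,0]<640)&(P[...,1]<-40)&(P[...,1]>-330)
    c=cv2.morphologyEx(m.astype(np.uint8),cv2.MORPH_CLOSE,np.ones((9,9)))
    h=(c>0)&~m
    k,l,st,ce=cv2.connectedComponentsWithStats(h.astype(np.uint8))
    for i in range(1,k):
        if 3<=st[i,4]<60:
            X=ray(im,*ce[i],218)[:2]; print('  hole?',st[i],ce[i],X,X@ex,X@ey)
    # pins
    m=(P[...,2]>138)&(P[...,2]<172)&(P[...,0]>400)&(P[...,0]<620)&(P[...,1]<-60)&(P[...,1]>-320)
    k,l,st,ce=cv2.connectedComponentsWithStats(m.astype(np.uint8))
    for i in range(1,k):
        if st[i,4]>=3: X=P[l==i].mean(0);print('  pin',st[i],X,X[:2]@ex,X[:2]@ey)
E
python3 - <<'E'
import sys;sys.path.insert(0,'.')
from h import *
import os;os.chdir('.')
im=dict(np.load('pics/scene7.npz'))['img'];cv2.imwrite('pics/scene7c.png',cv2.resize(im[175:235,190:280],None,fx=8.8,fy=8.8,interpolation=cv2.INTER_CUBIC))
im=dict(np.load('pics/top7.npz'))['img'];cv2.imwrite('pics/top7c.png',cv2.resize(im[190:270,245:315],None,fx=7,fy=7,interpolation=cv2.INTER_CUBIC))
E
```

```text
top7 shelf 1238 z [nan nan nan nan nan]
 p ext [400.6 512.8 399.3 504.6 398.1 497.8 399.4 535.2 380.3 534.8 399.4 531.6
 399.5 532.  400.1 507.2]
 q ext [-342.7 -186.2 -342.9 -182.7 -341.7 -183.  -342.4 -183.2 -342.3 -183.6
 -342.5 -183.3 -343.3 -197.8 -381.5 -208.6]
top7 stand 809 z [nan nan nan nan nan]
 p ext [386.7 508.  386.5 446.7 385.9 433.3 387.9 526.9 385.9 518.1 386.4 527.
 386.3 528.9 387.5 523.3]
 q ext [-351.5 -178.  -354.4 -180.9 -358.2 -179.4 -354.2 -174.8 -336.1 -173.4
 -337.6 -175.6 -346.5 -174.5 -359.4 -177. ]
  hole? [290 193   6   6  22] [292.3 195. ] [ 569.3 -235.2] 523.8150497740121 -324.1163378557698
  hole? [264 196   5   3  11] [265.8 196.6] [ 560.2 -143.7] 529.6100362888517 -232.31475312874215
  hole? [274 209   3   1   3] [275. 209.] [ 507.7 -175.4] 472.66720959000367 -255.1849363421552
  hole? [277 209   5   8  27] [278.8 212.4] [ 493.7 -188.3] 456.7493476139262 -265.62068197365505
  hole? [297 220   4   3   8] [298.5 220.8] [ 460.7 -253.7] 413.64991358952597 -324.78803540217956
  hole? [279 222   6  13  43] [281.8 227.9] [ 430.8 -197.9] 393.1394258436137 
[... 1288 characters left out ...]
] 404.1018484518261 -235.96489449762214
  hole? [261 203   5   2   9] [263.2 203.6] [ 563.6 -243.1] 516.9354054272023 -331.02982390192966
  hole? [193 205   3   2   4] [193.8 205.2] [ 402.  -180.5] 367.58595380774665 -243.11951665297568
  hole? [207 207   6   3  11] [210.  208.5] [ 435.6 -208. ] 396.22773157614824 -275.61999653419093
  hole? [227 218   5   2   9] [228.8 218.4] [ 465.9 -260.1] 417.7479555311745 -332.01307621098965
  pin [205 209   4   5  15] [ 442.8 -135.2  145. ] 415.17040941581917 -204.99911647515373
  pin [262 220   3   9  23] [ 561.9 -246.7  150.9] 514.6033397101709 -334.25872930840967
  pin [228 234   4  10  31] [ 463.4 -262.6  150.6] 414.8928899238948 -334.0752863882115
```

View pics/scene7c.png

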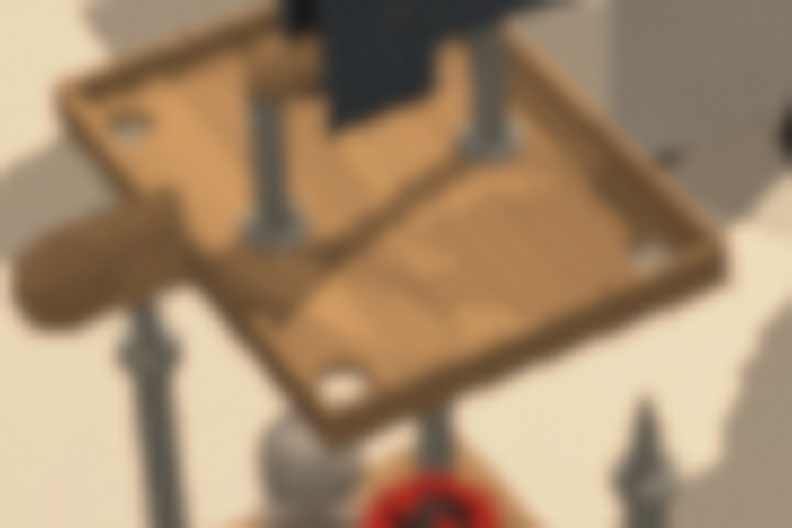

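View pics/top7c.png

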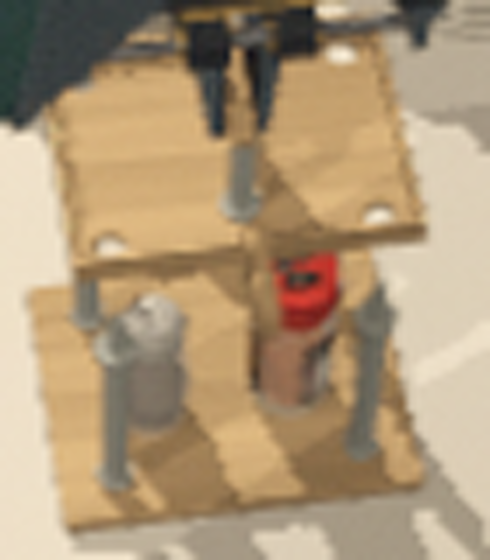

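Within each camera the shelf sits a little off the stand along the shelf's own axes: scene gives about +2.3 mm in x and +2.6 mm in y, top gives about +3 and +4. I'll shift about (-1.6,-2.8) mm, lower to just above the tips, and look again.

```bash
python3 -m creep '[[[1,-0.05,-0.1,-0.5,0,0,0],[1,-0.1,-0.2,-1.2,0,0,0],[1,-0.16,-0.28,-2,0,0,0],[1,-0.16,-0.28,-2.8,0,0,0],[1,-0.16,-0.28,-3.5,0,0,0],[1,-0.16,-0.28,-4,0,0,0],[1,-0.16,-0.28,-4,0,0,0],[1,-0.16,-0.28,-4,0,0,0],[1,-0.16,-0.28,-4,0,0,0],[1,-0.16,-0.28,-4,0,0,0]]]'; python3 - <<'E'
from h import *
s=snap('scene','scene8.png');t=snap('top','top8.png');print(robot.read_state()['position'])
cv2.imwrite('pics/scene8c.png',cv2.resize(s['img'][185:255,190:280],None,fx=8,fy=8,interpolation=cv2.INTER_CUBIC))
cv2.imwrite('pics/top8c.png',cv2.resize(t['img'][190:270,245:315],None,fx=7,fy=7,interpolation=cv2.INTER_CUBIC))
E
```

```text
time: 15.8
position: [498.5, -189.3, 215.2]
tool_rot: [3.131, 0.256, 0.001]
ft_force: [0.2, 0.2, -2.1]
width: 11.6
[ 498.38621186 -189.27899441  215.03861303]
```

View pics/scene8c.png

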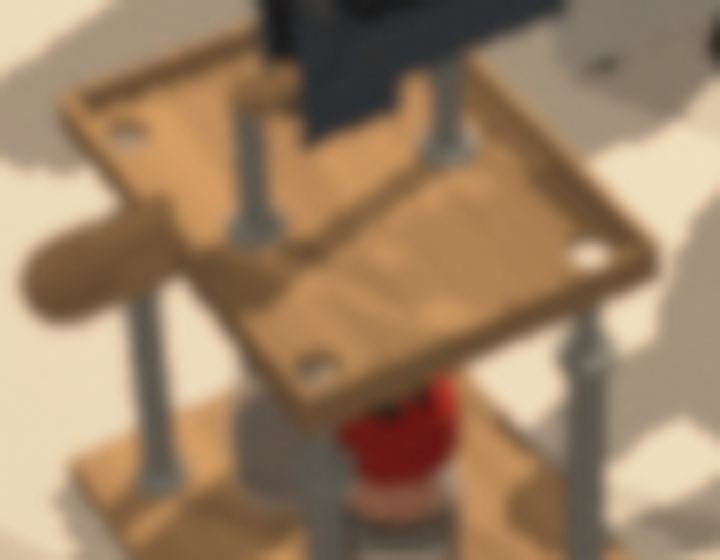

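View pics/top8c.png

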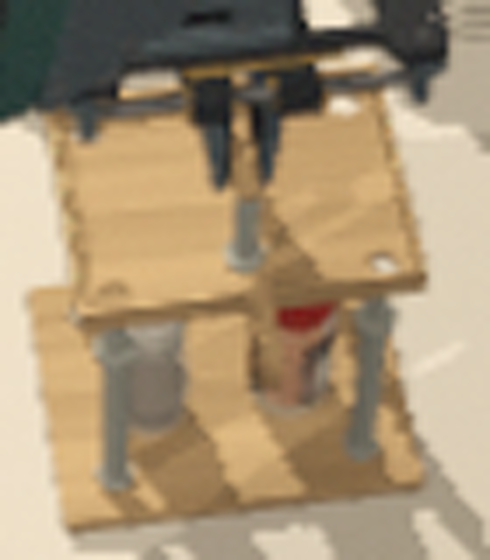

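```bash
cat > m.py <<'E'
from h import *
import sys
np.set_printoptions(precision=1,suppress=True)
a=np.radians(9.3);ex=np.array([np.cos(a),np.sin(a)]);ey=np.array([-np.sin(a),np.cos(a)])
def pq(X): return np.array([X[:2]@ex,X[:2]@ey])
def shelf(f,u):
    im=dict(np.load('pics/%s.npz'%f));P=cloud(im);hsv=cv2.cvtColor(im['img'],cv2.COLOR_BGR2HSV)
    wood=(hsv[...,0]<25)&(hsv[...,1]>80)
    m=wood&(P[...,2]>u-6)&(P[...,2]<u+22)&(P[...,0]>350)&(P[...,0]<640)&(P[...,1]<-40)&(P[...,1]>-330)
    Q=P[m];p=Q[:,:2]@ex;q=Q[:,:2]@ey
    med=lambda v:np.median(v,axis=0)
    rx=med([np.percentile(p[(q>lo)&(q<lo+15)],[2,98]) for lo in range(-340,-190,15) if ((q>lo)&(q<lo+15)).sum()>15])
    ry=med([np.percentile(q[(p>lo)&(p<lo+15)],[2,98]) for lo in range(405,525,15) if ((p>lo)&(p<lo+15)).sum()>15])
    fl=m&(hsv[...,2]>0);print(f,'shelf p',rx,rx.mean(),'q',ry,ry.mean(),'z med',np.median(Q[:,2]))
def holes(f,uv,u):
    im=dict(np.load('pics/%s.npz'%f));o=im['origin'][:2]
    for x,y in uv:
        top=ray(im,x,y,u+6)[:2]; d=top-o; L=np.linalg.norm(d);tan=L/(im['origin'][2]-u); 
        c=top+d/L*3*tan; print(f,'hole',c,pq(c))
def pins(f):
    im=dict(np.load('pics/%s.npz'%f));P=cloud(im);o=im['origin'][:2]
    m=(P[...,2]>136)&(P[...,2]<170)&(P[...,0]>400)&(P[...,0]<620)&(P[...,1]<-60)&(P[...,1]>-320)
    k,l,st,ce=cv2.connectedComponentsWithStats(m.astype(np.uint8))
    for i in range(1,k):
        if st[i,4]>=3:
            X=P[l==i].mean(0);d=X[:2]-o;c=X[:2]+d/np.linalg.norm(d)*3.3;print(f,'pin',c,pq(c),st[i,4],X[2])
E
python3 - <<'E'
from m import *
shelf('scene8',173);shelf('top8',173)
holes('scene8',[(205.9,201.5),(229.6,230.6),(263.75,216.9)],173)
holes('top8',[(261,231.1),(299.6,227.6),(294.7,204.7)],173)
pins('scene4');pins('scene0');pins('top4');pins('top2')
E
```

```text
scene8 shelf p [401.8 528.4] 465.11271893182413 q [-353.  -184.6] -268.7820806891892 z med 179.28150758776843
top8 shelf p [397.4 514.2] 455.7972939480402 q [-344.4 -182.6] -263.5193532644138 z med 178.60628333582326
scene8 hole [ 445.6 -131. ] [ 418.6 -201.3]
scene8 hole [ 466.2 -259.2] [ 418.2 -331.2]
scene8 hole [ 563.5 -247.3] [ 516.1 -335.1]
top8 hole [ 444.9 -129.3] [ 418.1 -199.5]
top8 hole [ 462.  -260.1] [ 413.9 -331.3]
top8 hole [ 559.1 -245.7] [ 512.  -332.9]
scene4 pin [ 541.9 -116.7] [ 515.9 -202.7] 25 149.87206135351877
scene4 pin [ 443.1 -131.6] [ 416.  -201.5] 30 148.39720090714087
scene4 pin [ 562.8 -243.7] [ 516.  -331.5] 26 149.5615938690293
scene4 pin [ 464.4 -259.3] [ 416.4 -331. ] 34 149.1771131219137
scene0 pin [ 542.1 -115.4] [ 516.3 -201.4] 22 150.79053200546147
scene0 pin [ 443.5 -132.5] [ 416.3 -202.4] 33 147.51734689074954
scene0 pin [ 563.1 -243.2] [ 516.4 -330.9] 24 150.18397821871
scene0 pin [ 464.3 -259.6] [ 416.2 -331.2] 34 149.585100038153
top4 pin [ 560.4 -239.5] [ 514.4 -326.9] 18 146.07309094848682
top4 pin [ 538.5 -112.3] [ 513.3 -197.8] 21 145.84436390114166
top4 pin [ 460.6 -256.3] [ 413.1 -327.4] 19 147.07047585977543
top4 pin [ 439.7 -129.5] [ 413.  -198.8] 16 149.64491544170141
top2 pin [ 559.2 -239.5] [ 513.2 -326.7] 16 148.72258675018077
top2 pin [ 538.3 -112.3] [ 513.  -197.8] 15 148.8675148091433
top2 pin [ 460.4 -255.5] [ 413.  -326.5] 21 145.54710988266942
top2 pin [ 439.2 -129.8] [ 412.5 -199.1] 22 146.39162014312978
```

Hover check: the shelf centre is within about 1.5 mm of the stand in both axes, with scene and top agreeing, so it's well inside the pin taper. I'll lower slowly and watch the force.

```bash
python3 -m creep '[[[1,0,0.05,-0.2,0,0,0],[1,0,0.05,-0.4,0,0,0],[1,0,0.05,-0.6,0,0,0],[1,0,0.05,-0.8,0,0,0],[1,0,0.05,-1,0,0,0],[1,0,0.05,-1.2,0,0,0],[1,0,0.05,-1.4,0,0,0],[1,0,0.05,-1.6,0,0,0],[1,0,0.05,-1.6,0,0,0],[1,0,0.05,-1.6,0,0,0]]]'; python3 - <<'E'
from h import *
s=snap('scene','scene9.png');t=snap('top','top9.png');print(robot.read_state()['position'],robot.read_state()['ft_force'],robot.read_state()['torque'])
a=cv2.resize(s['img'][185:255,190:280],None,fx=4.4,fy=4.4,interpolation=cv2.INTER_CUBIC);b=cv2.resize(t['img'][190:260,235:325],None,fx=4.4,fy=4.4,interpolation=cv2.INTER_CUBIC)
cv2.imwrite('pics/both9.png',np.hstack([a,b]))
E
```

```text
time: 16.9
position: [498.3, -188.7, 198.8]
tool_rot: [-3.131, -0.256, 0.0]
ft_force: [-0.3, 0.2, -1.4]
width: 12.0
[ 498.33218284 -188.80248777  198.90634668] [ 0.10357786  0.79274673 -2.00391615] [ 0.06252841 -0.02581031  0.00460507]
```

View pics/both9.png

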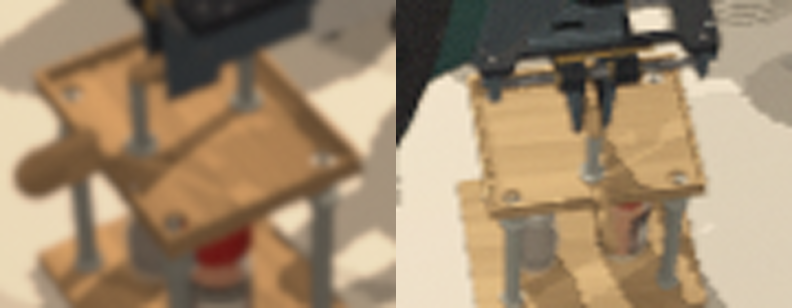

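No contact force, and grey pin tips show in the holes, at (72,93), (175,221) and (322,158) in the left panel. I'll zoom in to judge centring.

```bash
python3 - <<'E'
from h import *
s=dict(np.load('pics/scene9.npz'))['img'];t=dict(np.load('pics/top9.npz'))['img']
f=lambda im,u,v:cv2.resize(im[v-10:v+11,u-10:u+11],(260,260),interpolation=cv2.INTER_CUBIC)
A=[f(s,206,206),f(s,230,235),f(s,263,221)];B=[f(t,261,234),f(t,299,230),f(t,293,208)]
cv2.imwrite('pics/holes9.png',np.vstack([np.hstack(A),np.hstack(B)]))
E
```

```text
(no output)
```

View pics/holes9.png

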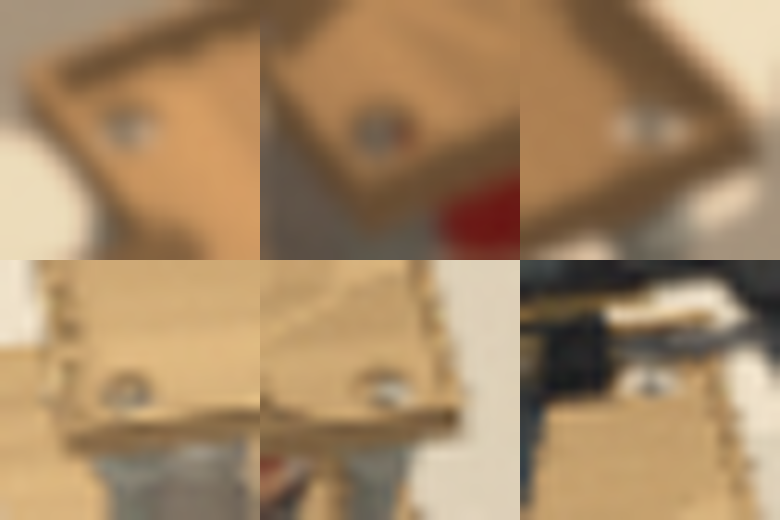

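Pins sit close to the middle of their holes in all six crops. I'll lower on, slowly.

```bash
python3 -m creep '[[[1,0,0,-0.2,0,0,0],[1,0,0,-0.4,0,0,0],[1,0,0,-0.6,0,0,0],[1,0,0,-0.8,0,0,0],[1,0,0,-1,0,0,0],[1,0,0,-1.2,0,0,0],[1,0,0,-1.4,0,0,0],[1,0,0,-1.6,0,0,0],[1,0,0,-1.6,0,0,0],[1,0,0,-1.6,0,0,0]]]'; python3 -c "
from h import *
s=robot.read_state();print(s['position'],s['ft_force'],s['torque'])"
```

```text
time: 18.0
position: [498.3, -188.7, 182.8]
tool_rot: [-3.131, -0.256, 0.0]
ft_force: [0.6, -0.2, -2.0]
width: 11.8
[ 498.26154097 -188.7321084   182.76455402] [ 0.60827805 -0.18160362 -1.95753616] [ 0.00109153 -0.01529501 -0.01724474]
```

```bash
python3 -m creep '[[[1,0,0,-0.1,0,0,0],[1,0,0,-0.2,0,0,0],[1,0,0,-0.3,0,0,0],[1,0,0,-0.4,0,0,0],[1,0,0,-0.45,0,0,0],[1,0,0,-0.5,0,0,0],[1,0,0,-0.55,0,0,0],[1,0,0,-0.6,0,0,0],[1,0,0,-0.6,0,0,0],[1,0,0,-0.6,0,0,0]]]'; python3 -c "
from h import *
s=robot.read_state();print(s['position'],s['ft_force'],s['torque'])"
```

```text
time: 19.0
position: [498.3, -188.8, 176.8]
tool_rot: [3.131, 0.256, 0.0]
ft_force: [0.1, 0.4, -1.6]
width: 11.9
[ 498.29288788 -188.75682705  176.83435019] [ 0.06789197  0.35641333 -1.60965245] [ 0.03575204 -0.06514534  0.02039306]
```

```bash
python3 -m creep '[[[1,0,0,-0.05,0,0,0],[1,0,0,-0.1,0,0,0],[1,0,0,-0.15,0,0,0],[1,0,0,-0.15,0,0,0],[1,0,0,-0.15,0,0,0],[1,0,0,-0.15,0,0,0],[1,0,0,-0.15,0,0,0],[1,0,0,-0.15,0,0,0],[1,0,0,-0.15,0,0,0],[1,0,0,-0.15,0,0,0]]]'; python3 -c "
from h import *
s=robot.read_state();print(s['position'],s['ft_force'],s['torque'])
t=snap('scene','scene10.png');u=snap('top','top10.png')
a=cv2.resize(t['img'][185:265,190:280],None,fx=4.4,fy=4.4,interpolation=cv2.INTER_CUBIC);b=cv2.resize(u['img'][190:270,235:325],None,fx=4.4,fy=4.4,interpolation=cv2.INTER_CUBIC)
cv2.imwrite('pics/both10.png',np.hstack([a,b]))
from m import *
shelf('scene10',135);shelf('top10',135)"
```

```text
time: 20.0
position: [498.4, -188.8, 176.7]
tool_rot: [-3.131, -0.256, 0.0]
ft_force: [-11.3, 2.7, 23.0]
width: 12.0
[ 498.35122798 -188.76036484  176.68879135] [-11.30396526   2.67479334  22.96210578] [0.81460136 1.85524635 0.01120791]
scene10 shelf p [401.4 528.3] 464.83020389767194 q [-352.1 -183.7] -267.93267908632464 z med 140.88433932553244
top10 shelf p [397.3 518.4] 457.8464394589006 q [-344.3 -182. ] -263.18648254113236 z med 140.39548048352083
```

View pics/both10.png

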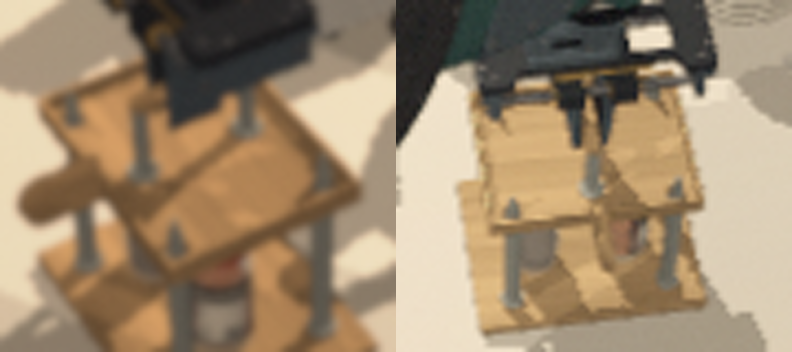

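Four pins show through the holes, the shelf floor is at about 141 mm (so underside about 135), and the contact force is 23 N: it's seated. I'll ease the press, then open.

```bash
python3 -m creep '[[[1,0,0,0.05,0,0,0],[1,0,0,0.1,0,0,0],[1,0,0,0.1,0,0,0],[0,0,0,0.1,0,0,0],[0,0,0,0.1,0,0,0],[0,0,0,0.1,0,0,0],[0,0,0,0.1,0,0,0],[0,0,0,0.1,0,0,0],[0,0,0,0.1,0,0,0],[0,0,0,0.1,0,0,0]]]'; python3 -c "
from h import *
s=robot.read_state();print(s['position'],s['ft_force'],s['torque'])"
```

```text
time: 21.1
position: [498.3, -188.8, 176.3]
tool_rot: [3.131, 0.256, -0.0]
ft_force: [0.6, 0.2, -0.0]
width: 64.9
[ 498.27928732 -188.75307037  176.29950476] [ 0.56364041  0.24098199 -0.04223149] [-0.0038566   0.04822895  0.00554231]
```

```bash
python3 -m creep '[[[0,0,0,0,0,0,0],[0,0,0,0,0,0,0],[0,0,0,1,0,0,0],[0,0,0,3,0,0,0],[0,0,0,6,0,0,0],[0,0,0,9,0,0,0],[0,0,0,12,0,0,0],[0,0,0,15,0,0,0],[0,0,0,15,0,0,0],[0,0,0,15,0,0,0]]]'; python3 -m creep '[[[0,0,4,1,0,0,0],[0,0,8,1,0,0,0],[0,0,12,1,0,0,0],[0,0,16,1,0,0,0],[0,0,20,1,0,0,0],[0,0,24,1,0,0,0],[0,0,27,1,0,0,0],[0,0,28,1,0,0,0],[0,0,28,1,0,0,0],[0,0,28,1,0,0,0]]]'; python3 -c "
from m import *
t=snap('scene','scene11.png');u=snap('top','top11.png')
a=cv2.resize(t['img'][185:265,190:280],None,fx=4.4,fy=4.4,interpolation=cv2.INTER_CUBIC);b=cv2.resize(u['img'][190:270,235:325],None,fx=4.4,fy=4.4,interpolation=cv2.INTER_CUBIC)
cv2.imwrite('pics/both11.png',np.hstack([a,b]))
cv2.imwrite('pics/scene11b.png',cv2.resize(t['img'],(800,600)))
shelf('scene11',135);shelf('top11',135)
for f in('scene11','top11'):
    P=cloud(dict(np.load('pics/%s.npz'%f)));X=P[...,:2]@ex;Y=P[...,:2]@ey
    c=(466,-267) if f[0]=='s' else (463,-263)
    b=(abs(X-c[0])<56)&(abs(Y-c[1])<76)&(abs(P[...,2]-141)<6);Q=P[b]
    A=np.c_[Q[:,:2]-Q[:,:2].mean(0),np.ones(len(Q))];r=np.linalg.lstsq(A,Q[:,2],rcond=None)[0];print('plane',r*[1000,1000,1],'mrad,mrad,mm',len(Q))
"
```

```text
time: 22.1
position: [498.4, -188.8, 327.1]
tool_rot: [3.13, 0.256, 0.002]
ft_force: [1.3, -0.6, -0.5]
width: 91.3
time: 23.1
position: [498.1, 90.5, 335.7]
tool_rot: [3.131, 0.256, -0.002]
ft_force: [-0.5, -0.0, 0.2]
width: 91.4
scene11 shelf p [401.6 528.8] 465.16624529710623 q [-352.  -183.5] -267.73201322299207 z med 140.9924404819751
top11 shelf p [397.5 526.7] 462.0765491065682 q [-344.1 -182.3] -263.16412096646434 z med 140.20049576246743
plane [  0.5   0.9 140.5] mrad,mrad,mm 1331
plane [ -8.4  -0.5 140.1] mrad,mrad,mm 903
```

View pics/both11.png

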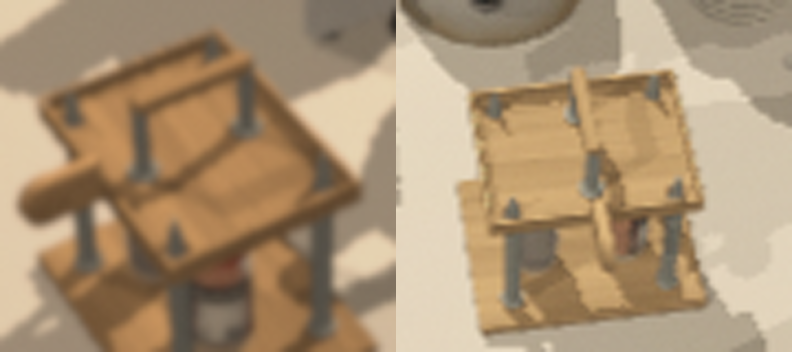

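View pics/scene11b.png

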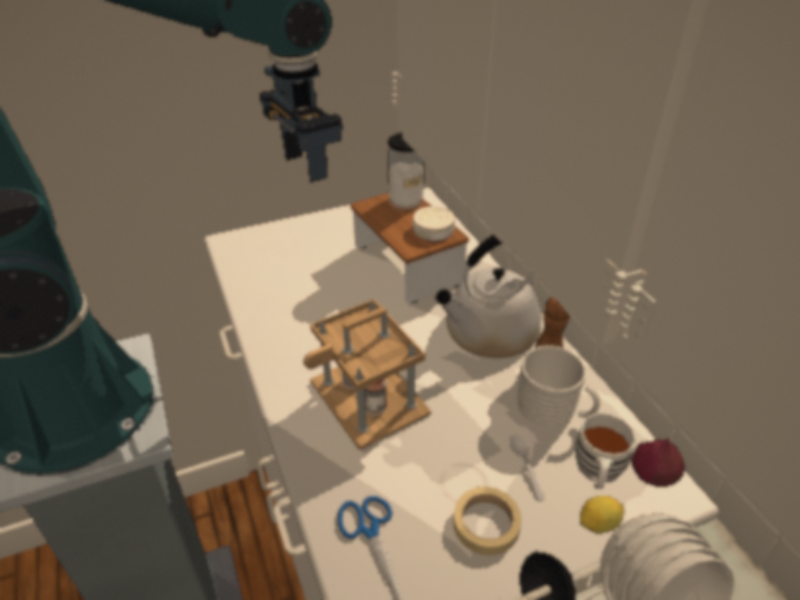

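All four pins stand through the corner holes, the shelf is level on the collars, and the jars, tin and tape look undisturbed. The arm is clear, so I'll hand in.

```bash
python3 -c "
from bench import robot
s=robot.read_state();print(s['time'],abs(s['qd']).max(),s['ft_force']);robot.close_job()"
```

```text
23.2 0.003945693243421804 [ 0.09271847 -0.16613033  0.35719229]
the job is handed in; nothing more can be done
```

I pulled the shelf out by its lug and let it go in front of the riser. I then carried it by its handle onto the stand, lowered it over the four pins, and released it. I handed the job in at 23.2 s of the 64 s allowed; no verdict was reported.

**Last checks that agreed:**
- **Pins and height:** all four pins show through their holes in both views. The shelf floor measured 140–141 mm, which puts the underside at about 135 mm.
- **Centring:** the shelf was within about 1 mm of the stand centre in each camera, on both axes.
- **Seating:** contact built to 23 N as it came down on the collars. I eased that off before opening the fingers.
- **Surroundings:** by eye, the jars, tin and tape look undisturbed, and the arm was clear and still.

**What disagreed:**
- **Camera offset:** the two cameras differed by about 4–6 mm in absolute position, so I aligned the shelf to the stand within each camera.
- **Tilt:** the final floor-plane fit gave 1 mrad in the scene view but 8 mrad in the coarser top view. Both are under the 30 mrad limit.

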